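Hold the spring clip open round the recipe cards

TASK

The spice jar with the pale grey cap is standing in the way, right beside the free edge of the recipe cards: lift it away and stand it upright on the worktop at least 10 cm clear of the cards. Then take the white spring clip by its tails, squeeze it open, and bring its jaws in over the free upright side edge of the cards (the edge without the binder rings), one jaw in front and one behind, at least 1 cm past the edge and touching neither face nor the stand, so that I can square the cards up before it shuts. Finish while still holding the clip squeezed open there in the air, and leave the card stand, the red-lidded jar, the egg timer and the teaspoon where they are.

Things in the scene. Friction and masses are not known exactly. Their poses are not given: they have to be found in the camera images.
- recipe_stand: Wooden block 64 x 172 mm, 26 high, loose, 0.7 kg; in its groove a set of stiff recipe cards stands upright, 8 mm thick in all, 150 wide, top 128 mm above the worktop, picture on the front. Steel rings bind the left side edge; the right one is free. Origin: centre of underside; x normal to the cards, to the back; y along them to the ringed edge; z up. Turned up to 0.3 rad.
- free_edge (a point): Point on the free (right) side edge of the cards, at mid-thickness, 80 mm above the worktop (48 mm below the cards' top). Axes as the stand's: the cards occupy x from -4 to +4 mm and y from 0 to +150 mm of it; -y points out into the open.
- spice_jar_4: Spice jar, clear glass with a paper label and a pale grey cap, 44 mm across and 109 mm tall, 0.11 kg, loose, standing upright beside the free edge of the cards (the other spice jars stand far off at the right). Origin: centre of its underside, z along its axis. It can be gripped from above round the cap, 44 mm across, from 88 to 109 mm above its underside.
- bag_clip: White spring clip like a big clothes peg, 102 long, 28 high, lying on its side, hinge axis upright, 60 g; this body is its +y arm. Origin: on the hinge axis, underside. Shut: x points to the jaw tips at +50 mm; flat tails, splayed 0.3 rad each, run to x = -50; over both 45 mm wide there, 35 at x = -33. Squeezed along y the jaws open; at full squeeze the tails are parallel, 14 mm over both.
- clip_arm (a joint): Opening angle of the clip between its two arms: 0 = shut, 0.60 rad = fully squeezed, at its stop (jaw tips then about 30 mm apart). The spring shuts it: at the tails, 33 mm behind the hinge, it takes about 5 N to start and 11 N to squeeze fully.
- jaw_tip_1 (a point): Middle of the jaw tip's inner face on the arm bag_clip, 50 mm from the hinge axis, 14 mm above the clip's underside.
- jaw_tip_2 (a point): The same point on the other arm's jaw tip. Shut, the two points coincide; open, the mouth lies between them.
- jar_1: Bystander: jar with a red lid, 58 x 62 x 86 mm, origin at the centre of its underside.
- egg_timer: Bystander: round egg timer, 67 mm across and 56 mm high, origin at the centre of its underside.
- teaspoon_1: Bystander: teaspoon lying flat, 137 x 28 x 13 mm, origin at its middle, on the underside.
There are look-alikes about, which are no part of the job. What is shaped like the spice_jar_4 but blue or purple is not meant.

How it is judged (in metres and radians):
On the way, in this order (a step that is already met when the one before it is completed fails the run):
1. the spice jar stands upright on the worktop, let go, its axis at least 12 cm from the free edge of the cards (horizontal distance between spice_jar_4 and free_edge above 0.12 m and angle between spice_jar_4's own z axis and vertical below 0.1 rad and height (world z) of spice_jar_4 below 0.008 m and contact force between the fingers and spice_jar_4 below 0.1 N), for 0.2 s.
2. the clip is squeezed open between the fingers and lifted off the worktop (value of joint clip_arm above 0.35 rad and height (world z) of each of jaw_tip_1, jaw_tip_2 above 0.03 m and contact force between the fingers and bag_clip above 2 N), for 0.2 s.
At the end, for the whole second after the job is handed in: Fingers hold the clip still in the air, open at least 0.35 rad, a jaw tip on each side of the cards, 2 mm or more off the faces and 8 mm or more past the free edge, touching neither cards nor stand; the spice jar stands upright, let go, its axis over 12 cm from that edge (value of joint clip_arm above 0.35 rad and contact force between the fingers and bag_clip above 2 N and ((x of jaw_tip_1 in the frame of free_edge below -0.006 m and x of jaw_tip_2 in the frame of free_edge above 0.006 m) or (x of jaw_tip_1 in the frame of free_edge above 0.006 m and x of jaw_tip_2 in the frame of free_edge below -0.006 m)) and y of each of jaw_tip_1, jaw_tip_2 in the frame of free_edge above 0.008 m and y of bag_clip in the frame of free_edge below 0 m and height (world z) of jaw_tip_1 between 0.042 and 0.12 m and height (world z) of jaw_tip_2 between 0.042 and 0.12 m and contact force between each of bag_clip, the arm and recipe_stand below 0.2 N and contact force between bag_clip and spice_jar_4 below 0.2 N and linear speed of bag_clip below 0.02 m/s and horizontal distance between spice_jar_4 and free_edge above 0.12 m and angle between spice_jar_4's own z axis and vertical below 0.1 rad and height (world z) of spice_jar_4 below 0.008 m); the arm keeps its last pose, push and grip.
It fails at once if the card stand is shifted by more than 15 mm or tipped (distance of recipe_stand from where it was at the start of the episode above 0.015 m or distance of free_edge from where it was at the start of the episode above 0.02 m or angle between recipe_stand's own z axis and vertical above 0.12 rad).
It fails at once if the spice jar falls over (angle between spice_jar_4's own z axis and vertical above 0.6 rad).
It fails at once if the red-lidded jar, the egg timer or the teaspoon is shifted by more than 20 mm (distance of any of jar_1, egg_timer, teaspoon_1 from where it was at the start of the episode above 0.02 m).
It also fails if it takes over 48 s, if anything falls off the work surface, if the arm or the gripper's body presses on something with over 40 N, if the wrist force passes 120 N, or if a joint passes its speed limit or range.

ROBOT

A 6-joint arm with a two-finger parallel gripper is mounted at the origin on a cart in front of the work surface, level with it; the furniture and walls round the work are solid. World frame = base frame: x ahead of the robot, y to its left, z up, the work surface at z = 0. Lengths are in mm, angles in rad, forces in N, time in s.
With the tool pointing down it reaches from about 350 to 925 mm from the base axis. Payload 6.4 kg.
Tool frame: the origin (TCP) lies at the very end of the fingers, on their centre line; the grasp point (between the pads) lies 19 mm behind it; x points along the fingers, z is the direction in which the jaws open and shut, and the axes are right-handed (so a half turn about x gives the same grasp; the last joint's range is limited). The gripper opens to 94 mm and grips with 3 to 60 N. Pads are 16 mm wide; open, the fingers measure 119 mm over their backs; the gripper's body (75 mm by 177 mm) begins 78 mm behind the grasp point.
Start: joints at [1.014, 0.245, 1.558, -0, 1.339, -0.174], TCP at [242.786, 602.967, 205.455] pointing down, gripper open.
Joint ranges: [-3.13, 3.13], [-1.02, 2.26], [0.13, 2.54], [-0.95, 4.09], [0.21, 2.88], [-2.74, 2.74]. Speed limits (rad/s): [2.57, 2.57, 3.14, 3.14, 3.14, 3.14].

INTERFACE

Orientations are given as a rotation vector (axis times angle).
In Python, from workcell import robot gives the robot as it stands.
- The arm moves only by the shell command python3 -m crank 'ROWS' [FORCE]. ROWS is JSON, a list of rows, each an object of numbers: "dx", "dy", "dz": the shift along the tool's x, y, z in m; "yaw": the turn about the tool's x in rad; "claw": the opening, from 0 (shut) to 1 (fully open). A call has exactly 8 rows; each row shifts and turns the commanded pose from where the row before left it, along the tool's axes as they then stand; what a row does not reach is not made up. A row lasts 1/10 s, in which the tool goes at most 50 mm and 8.59 degrees, less where a joint would pass 70% of its speed; a pose out of reach is approached as far as the arm can. A call is refused whole if a number of a shift passes 0.05 or a number of a turn 0.15, either way. A call with a gripper value outside its range is refused whole. The fingers move at their own pace and stop on an object; FORCE is the grip in N (left out, the last holds). Time passes only in rows, so rows that do not move let the fingers close, or fill a call up. It gives the time, the measured TCP pose, the force and the opening at its end, in the units of the state.
- robot.get_state(): the state, without advancing time (a new reading comes with each control period).
- robot.read_camera(name): name is "side" or "top" or "wrist"; returns the picture (400x640x3 uint8, red, green, blue); there is no depth.
- robot.camera_info(name): a dict with "fx", "fy", "cx", "cy" (pixels), "view" (4x4, takes a point from world to camera coordinates); the wrist camera has in their place "hand_eye" (4x4, takes a point from camera to tool coordinates, whose origin is the TCP and whose axes are the tool frame's). Camera axes: x right, y down, z forward; pixel columns grow to the right and rows downward; lengths in mm; the calibration is good to about 2 mm. A picture is of the moment at which its call begins: read the wrist's pose just before it. camera_info takes no time and is no camera call.
- robot.finish_job(): hands the job in, once; it reports no verdict.
The state is a dict: "t": time; "joints": joint angles; "joint_velocities": joint speeds; "joint_efforts": joint torques, N m; "tcp_pos": TCP position; "ee_rot": TCP orientation; "ft_force": force on the tool from outside, world axes, zero at the start; "ft_torque": the same for the moment, N m; "finger_gap": opening from 0.0 (shut) to 1.0 (fully open).
Only numpy, scipy, OpenCV 4.12 (cv2) and the standard library are available. Lean on these libraries where they do the work, as an engineer would, in place of code of your own. Each camera call takes 0.05 s, during which the arm holds its last target. There are 200 camera calls.

## Working session

There is one attempt and no reset: what is moved stays moved. The work goes in short steps, Python scripts to look and compute and a shell command to move; the robot and the scene stay as the last step left them, time stands still between calls to the robot, and variables do not carry over. Pictures are saved under pics/ and viewed, about 8 in all and at most 12, crops included, and the job is handed in when it is done.

```bash
ls; mkdir -p pics; python3 - <<'E'
from workcell import robot
import cv2,numpy as np
np.set_printoptions(precision=4,suppress=True)
s=robot.get_state();print(s)
for n in("top","side","wrist"):
    print(n,robot.camera_info(n))
    cv2.imwrite(f"pics/{n}0.png",robot.read_camera(n)[:,:,::-1])
E
```

```text
pics
{'t': 0.0, 'joints': array([ 1.0139,  0.2458,  1.559 , -0.    ,  1.3387, -0.1741]), 'joint_velocities': array([ 0.    , -0.0015, -0.0005,  0.0022,  0.0015,  0.0011]), 'joint_efforts': array([  0.0004, -41.582 , -31.4615,   0.0686,   0.0332,  -0.0001]), 'tcp_pos': array([242.4706, 602.4409, 204.3585]), 'ee_rot': array([-0.9237,  1.3681,  0.9223]), 'ft_force': array([-0.0212, -0.0545, -0.161 ]), 'ft_torque': array([ 0.0274, -0.0113, -0.0148]), 'finger_gap': 1.0006470281561344}
top {'fx': 479.89312989538826, 'fy': 479.89312989538826, 'cx': 325.89699345624865, 'cy': 203.60704053502317, 'view': array([[  -0.0265,   -0.9996,   -0.0083,  -31.5869],
       [  -0.9852,    0.0275,   -0.1689,  549.4832],
       [   0.1691,    0.0037,   -0.9856, 1215.298 ],
       [   0.    ,    0.    ,    0.    ,    1.    ]])}
side {'fx': 510.0888570567651, 'fy': 510.0888570567651, 'cx': 310.7587591470737, 'cy': 200.9181333946042, 'view': array([[   0.5589,   -0.8292,   -0.0057, -355.7498],
       [  -0.6438,   -0.4295,   -0.6333,  402.8279],
       [   0.5227,    0.3576,   -0.7739, 1206.3488],
       [   0.    ,    0.    ,    0.    ,    1.    ]])}
wrist {'fx': 313.22343320806607, 'fy': 313.22343320806607, 'cx': 320.4126210987042, 'cy': 197.14114491968883, 'hand_eye': array([[  -0.0006,   -0.2866,    0.9581, -179.2232],
       [   0.0014,   -0.9581,   -0.2866,   83.9066],
       [   1.    ,    0.0012,    0.001 ,    0.5762],
       [   0.    ,    0.    ,    0.    ,    1.    ]])}
```

View pics/top0.png

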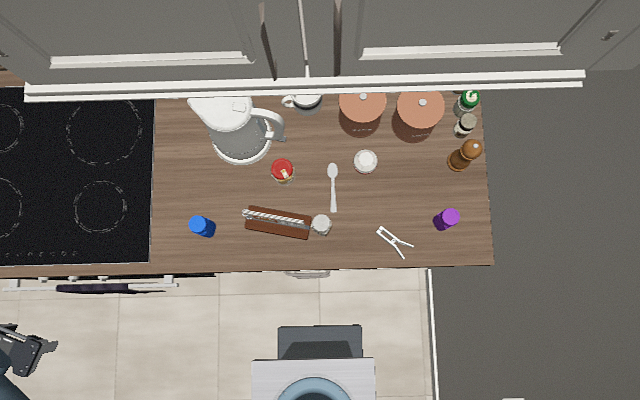

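View pics/side0.png

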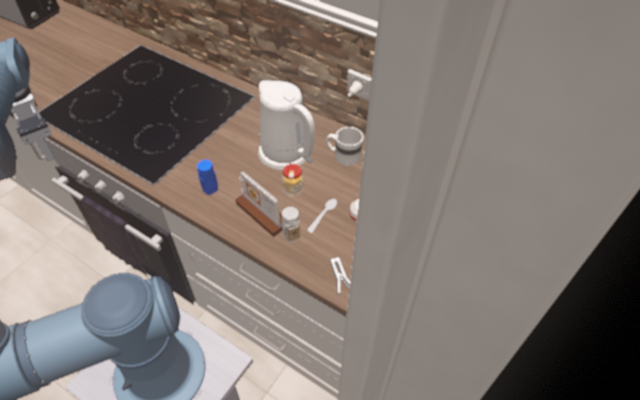

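The top view shows the stand at about (278,222), the grey-capped jar at (321,224), the clip at (395,242), the spoon at (333,187), the timer at (365,161) and the red-lidded jar at (283,170). The arm is at the left over the stove. Next I'll crop the clip and stand.

```bash
cat > h.py <<'E'
from workcell import robot
import cv2,numpy as np
from scipy.spatial.transform import Rotation as R
np.set_printoptions(precision=4,suppress=True)
def cam(n,s=None):
    c=robot.camera_info(n)
    K=np.array([[c['fx'],0,c['cx']],[0,c['fy'],c['cy']],[0,0,1]])
    if 'view' in c: V=np.array(c['view'])
    else:
        T=np.eye(4);T[:3,:3]=R.from_rotvec(s['ee_rot']).as_matrix();T[:3,3]=s['tcp_pos']
        V=np.linalg.inv(T@np.array(c['hand_eye']))
    return K,V
def ray(n,uv,z,s=None):
    K,V=cam(n,s);I=np.linalg.inv(V);o=I[:3,3]
    uv=np.atleast_2d(uv).astype(float)
    d=(I[:3,:3]@np.linalg.inv(K)@np.c_[uv,np.ones(len(uv))].T).T
    return o+d*((z-o[2])/d[:,2])[:,None]
def proj(n,P,s=None):
    K,V=cam(n,s);P=np.atleast_2d(P);q=(K@(V[:3,:3]@P.T+V[:3,3:])).T
    return q[:,:2]/q[:,2:]
def look(n,f):
    s=robot.get_state();im=robot.read_camera(n)[:,:,::-1].copy();cv2.imwrite(f"pics/{f}.png",im);np.save(f"pics/{f}.npy",np.r_[s['tcp_pos'],s['ee_rot']])
    return s,im
E
python3 - <<'E'
from h import *
im=cv2.imread("pics/top0.png")
c=cv2.resize(im[195:265,235:425],None,fx=4.2,fy=4.2,interpolation=cv2.INTER_CUBIC)
cv2.imwrite("pics/c0.png",c)
hsv=cv2.cvtColor(im,cv2.COLOR_BGR2HSV)
m=((hsv[:,:,2]>165)&(hsv[:,:,1]<60)).astype(np.uint8)
n,l,st,ce=cv2.connectedComponentsWithStats(m[150:262,155:490])
for i in range(1,n):
    if st[i,4]>15: 
        p=ce[i]+[155,150];print(p,st[i],ray("top",p,0)[0],ray("top",p,109)[0])
m=((hsv[:,:,1]>120)&(hsv[:,:,2]<120)&((hsv[:,:,0]<15))).astype(np.uint8)
for nm,p,z in(("spoon",(333,187),5),("timer",(365,160),50),("red",(283,169),86),("block",(278,227),0),("stove edge",(152,240),0),("front edge",(330,268),0),("clip",(395,242),28)):print(nm,ray("top",p,z)[0])
E
```

```text
[239.7328 157.7414] [ 60   0  53  15 232] [692.3223 189.4958   0.    ] [662.1407 169.1636 109.    ]
[365.2833 160.2736] [199   0  24  22 413] [ 675.0756 -158.5971    0.    ] [ 646.3509 -149.5249  109.    ]
[261.1875 156.875 ] [102   3   9   8  16] [693.0899 129.8421   0.    ] [662.8435 114.549  109.    ]
[332.4818 184.9802] [172  13  11  50 303] [607.7932 -65.7974   0.    ] [584.752  -64.5642 109.    ]
[284.7391 174.3478] [127  22   6   6  23] [641.4632  64.997    0.    ] [615.5779  55.1816 109.    ]
[272.5249 215.9613] [ 87  59  62  15 181] [526.4048  99.6078   0.    ] [510.2387  86.8687 109.    ]
[320.8452 222.2659] [156  64  21  17 252] [505.5105 -31.2997   0.    ] [491.1095 -32.9807 109.    ]
[392.0435 239.3671] [221  76  38  33 207] [ 453.8634 -221.6738    0.    ] [ 443.8252 -207.2733  109.    ]
spoon [601.0596 -66.994    5.    ]
timer [ 662.6708 -153.7125   50.    ]
red [635.3158  61.5718  86.    ]
block [495.7955  85.0059   0.    ]
stove edge [469.8274 425.8742   0.    ]
front edge [381.9591 -52.6677   0.    ]
clip [ 444.1437 -225.3928   28.    ]
```

View pics/c0.png

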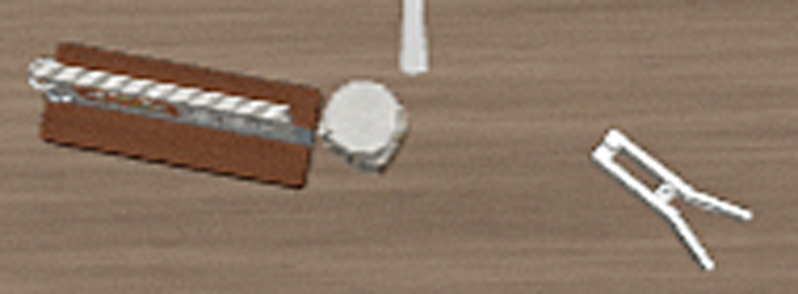

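The crop shows the cards running up-left from a free edge near crop (315,135), with the jar beside it. The clip's jaws are at crop (610,145), its hinge at (665,190) and its tails at (748,215) and (708,267). So the jaws already point roughly toward the cards.

```bash
cat >> h.py <<'E'
def plan(P,heading,s=None):
    "heading = world angle wanted of tool y or z..: heading is angle of jaw axis (mod pi)"
    s=s or robot.get_state();M=R.from_rotvec(s['ee_rot']).as_matrix()
    d=M.T@(np.array(P)-s['tcp_pos']);a=np.arctan2(M[1,2],M[0,2])
    e=(heading-a+np.pi/2)%np.pi-np.pi/2
    print("tool x",M[:,0],"z ang",round(a,3),"shift(tool axes now) mm",d,"yaw cmd",round(-e,3),"t",s['t'],"tcp",s['tcp_pos'],"q6",s['joints'][5])
E
python3 - <<'E'
from h import *
s=robot.get_state();print(R.from_rotvec(s['ee_rot']).as_matrix())
C=lambda x,y:(235+x/4.2,195+y/4.2)
a,b=ray("top",[C(40,68),C(300,112)],128);print("cards top",a,b)   # rough
q=ray("top",[C(58,43),C(320,90),C(303,187),C(40,140)],26)
print("block top corners",q, "centre",q.mean(0)); e=q[0]+q[3]-q[1]-q[2];print("yaw",np.arctan2(-e[0],e[1]))
j=ray("top",C(363,118),109)[0];print("jar",j)
k=ray("top",[C(607,143),C(667,190),C(748,215),C(708,267)],28);print("clip",k);t=(k[2]+k[3])/2;print("head",np.arctan2(*(k[0]-t)[[1,0]]))
print("purple",ray("top",(449,217),109))
plan((j[0],j[1],205),-0.2)
E
```

```text
[[-0.0007 -0.9276  0.3735]
 [-0.0012  0.3735  0.9276]
 [-1.      0.0002 -0.0014]]
cards top [521.1563 153.3225 128.    ] [491.0455   1.8949 128.    ]
block top corners [[553.2902 159.8274  26.    ]
 [518.4389  -6.3966  26.    ]
 [457.165    5.6017  26.    ]
 [491.4411 171.1693  26.    ]] centre [505.0838  82.5505  26.    ]
yaw -0.20540754981859663
jar [488.9966 -34.3761 109.    ]
clip [[ 479.4772 -186.3001   28.    ]
 [ 448.8645 -222.5006   28.    ]
 [ 431.8529 -272.2609   28.    ]
 [ 400.2221 -245.5629   28.    ]]
head 0.8527128852424479
purple [[ 495.4995 -351.1072  109.    ]]
tool x [-0.0007 -0.0012 -1.    ] z ang 1.188 shift(tool axes now) mm [   0.2241 -466.5296 -498.8048] yaw cmd 1.388 t 0.15 tcp [242.5499 602.5855 204.6319] q6 -0.17408267004292394
```

```bash
python3 -m crank '[{"dy":-0.033,"dz":-0.035},{"dy":-0.033,"dz":-0.035},{"dy":-0.033,"dz":-0.035},{"dy":-0.033,"dz":-0.035},{"dy":-0.033,"dz":-0.035},{"dy":-0.033,"dz":-0.035},{"dy":-0.033,"dz":-0.035},{"dy":-0.033,"dz":-0.035}]' 20
python3 -m crank '[{"dy":-0.033,"dz":-0.036},{"dy":-0.033,"dz":-0.036},{"dy":-0.033,"dz":-0.036},{"dy":-0.034,"dz":-0.037},{"dy":-0.034,"dz":-0.037},{"dy":-0.034,"dz":-0.037},{"yaw":0.139},{"yaw":0.139}]'
python3 -m crank '[{"yaw":0.139},{"yaw":0.139},{"yaw":0.139},{"yaw":0.139},{"yaw":0.139},{"yaw":0.139},{"yaw":0.138},{"yaw":0.138}]'
python3 - <<'E'
from h import *
plan((489,-34.4,205),-0.205)
s,im=look("wrist","w1")
print(proj("wrist",[(489,-34.4,109),(490,9,128)],s))
E
```

```text
tool x [-0.0007 -0.0012 -1.    ] z ang 1.188 shift(tool axes now) mm [   0.2242 -466.5417 -498.8257] yaw cmd 1.393 t 0.15 tcp [242.5499 602.5855 204.6319] q6 -0.17408267004292394
[[-51.6027 530.2179]
 [-40.7572 541.9204]]invalid input
invalid input
invalid input
```

View pics/w1.png

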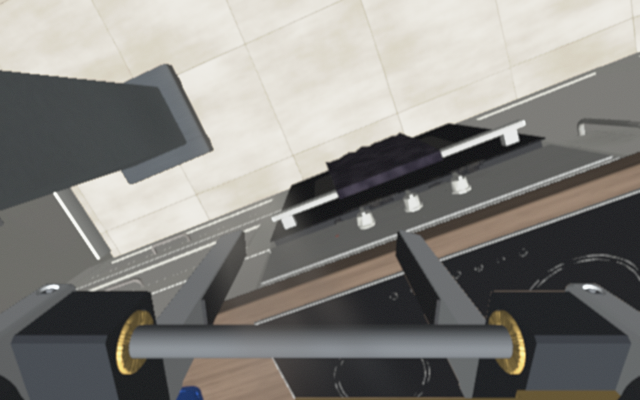

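The moves were refused, so the wrist view still shows the stove. The fingers are in its lower part. The rows probably need all five keys.

```bash
python3 -m crank '[{"dx":0,"dy":-0.033,"dz":-0.035,"yaw":0,"claw":1},{"dx":0,"dy":-0.033,"dz":-0.035,"yaw":0,"claw":1},{"dx":0,"dy":-0.033,"dz":-0.035,"yaw":0,"claw":1},{"dx":0,"dy":-0.033,"dz":-0.035,"yaw":0,"claw":1},{"dx":0,"dy":-0.033,"dz":-0.035,"yaw":0,"claw":1},{"dx":0,"dy":-0.033,"dz":-0.035,"yaw":0,"claw":1},{"dx":0,"dy":-0.033,"dz":-0.035,"yaw":0,"claw":1},{"dx":0,"dy":-0.033,"dz":-0.035,"yaw":0,"claw":1}]' 20
```

```text
t: 1.0
tcp_pos: [383.3, 242.9, 205.5]
ee_rot: [-0.923, 1.366, 0.923]
ft_force: [-0.1, -0.6, 0.4]
finger_gap: 1.001
```

```bash
python3 -m crank '[{"dx":0,"dy":-0.033,"dz":-0.036,"yaw":0,"claw":1},{"dx":0,"dy":-0.033,"dz":-0.036,"yaw":0,"claw":1},{"dx":0,"dy":-0.033,"dz":-0.036,"yaw":0,"claw":1},{"dx":0,"dy":-0.034,"dz":-0.036,"yaw":0,"claw":1},{"dx":0,"dy":-0.034,"dz":-0.036,"yaw":0,"claw":1},{"dx":0,"dy":-0.034,"dz":-0.036,"yaw":0,"claw":1},{"dx":0,"dy":0,"dz":0,"yaw":0.139,"claw":1},{"dx":0,"dy":0,"dz":0,"yaw":0.139,"claw":1}]'
python3 -m crank '[{"dx":0,"dy":0,"dz":0,"yaw":0.139,"claw":1},{"dx":0,"dy":0,"dz":0,"yaw":0.139,"claw":1},{"dx":0,"dy":0,"dz":0,"yaw":0.139,"claw":1},{"dx":0,"dy":0,"dz":0,"yaw":0.139,"claw":1},{"dx":0,"dy":0,"dz":0,"yaw":0.139,"claw":1},{"dx":0,"dy":0,"dz":0,"yaw":0.139,"claw":1},{"dx":0,"dy":0,"dz":0,"yaw":0.14,"claw":1},{"dx":0,"dy":0,"dz":0,"yaw":0.14,"claw":1}]'
python3 - <<'E'
from h import *
plan((489,-34.4,205),-0.205)
s,im=look("wrist","w2")
print(proj("wrist",[(489,-34.4,109),(490,9,128)],s))
E
```

```text
t: 1.8
tcp_pos: [489.0, -32.4, 205.2]
ee_rot: [-0.703, 1.454, 0.704]
ft_force: [1.1, 0.2, -0.4]
finger_gap: 1.0
t: 2.6
tcp_pos: [488.7, -30.8, 205.3]
ee_rot: [0.165, 1.565, -0.165]
ft_force: [-0.1, -0.1, -0.2]
finger_gap: 0.999
tool x [-0.0003  0.0001 -1.    ] z ang -0.21 shift(tool axes now) mm [ 0.3031 -3.4779  1.029 ] yaw cmd -0.005 t 2.6 tcp [488.7181 -30.784  205.3035] q6 -0.0850964481850035
[[321.3218 203.0492]
 [311.7418 160.8236]]
```

View pics/w2.png

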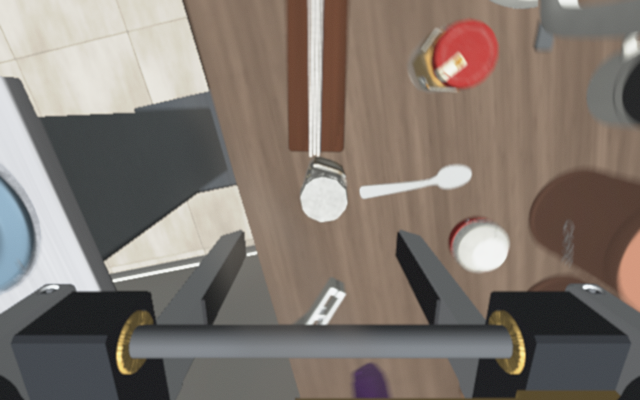

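The wrist view shows the cap centred near (324,200), and the cards as a vertical strip at column 316 whose free edge ends near row 157. The spoon handle starts at (362,192), and the clip is partly hidden at (325,305).

```bash
python3 - <<'E'
from h import *
v=np.load("pics/w2.npy");s=dict(tcp_pos=v[:3],ee_rot=v[3:])
im=cv2.imread("pics/w2.png");hsv=cv2.cvtColor(im,cv2.COLOR_BGR2HSV)
m=((hsv[:,:,2]>185)&(hsv[:,:,1]<50)).astype(np.uint8)
roi=np.zeros_like(m);roi[172:225,295:352]=m[172:225,295:352]
c=max(cv2.findContours(roi,0,1)[0],key=cv2.contourArea);e=cv2.minEnclosingCircle(c);print(e)
j=ray("wrist",e[0],109,s)[0];print("jar",j)
# cards strip: per row bright centre
pts=[]
for r in range(10,156,5):
    x=np.where(m[r,305:328])[0]
    if len(x): pts.append((x.mean()+305,r,len(x)))
pts=np.array(pts);print(pts[::6])
P=ray("wrist",pts[:,:2],128,s);f=np.polyfit(P[:,1],P[:,0],1);print("cards yaw",np.arctan(-f[0]),"x at y=9",np.polyval(f,9))
print("edge",ray("wrist",[(316,155),(316,158)],128,s))
g=((hsv[:,:,1]>110)&(hsv[:,:,0]<14)&(hsv[:,:,2]<150)).astype(np.uint8);g[:,:280]=0;g[:,355:]=0;g[165:]=0
y,x=np.where(g);print("block px",x.min(),x.max(),y.max());print(ray("wrist",[(x.min(),y.max()),(x.max(),y.max())],26,s))
plan((j[0],j[1],205),-0.205)
E
```

```text
((323.53240966796875, 199.17860412597656), 23.209617614746094)
jar [491.7592 -31.1648 109.    ]
[[315.   10.   13. ]
 [314.5  40.   12. ]
 [314.5  70.   12. ]
 [314.  100.   11. ]
 [314.  130.   11. ]]
cards yaw -0.221341451282677 x at y=9 491.7260549574043
edge [[494.4592  12.9903 128.    ]
 [493.9363  10.5661 128.    ]]
block px 288 346 150
[[459.6142   9.8042  26.    ]
 [524.4831  -3.9141  26.    ]]
tool x [-0.0002  0.0001 -1.    ] z ang -0.213 shift(tool axes now) mm [0.3236 0.2424 3.0386] yaw cmd -0.008 t 2.65 tcp [488.7382 -30.7585 205.3242] q6 -0.08158416913812873
```

```bash
python3 -m crank '[{"dx":0.0,"dy":0,"dz":0.003,"yaw":0,"claw":1},{"dx":0.035,"dy":0,"dz":0,"yaw":0,"claw":1},{"dx":0.035,"dy":0,"dz":0,"yaw":0,"claw":1},{"dx":0.035,"dy":0,"dz":0,"yaw":0,"claw":1},{"dx":0.02,"dy":0,"dz":0,"yaw":0,"claw":1},{"dx":0,"dy":0,"dz":0,"yaw":0,"claw":1},{"dx":0,"dy":0,"dz":0,"yaw":0,"claw":0.3},{"dx":0,"dy":0,"dz":0,"yaw":0,"claw":0.3}]' 20
python3 -m crank '[{"dx":0,"dy":0,"dz":0,"yaw":0,"claw":0.3},{"dx":0,"dy":0,"dz":0,"yaw":0,"claw":0.3},{"dx":0,"dy":0,"dz":0,"yaw":0,"claw":0.3},{"dx":0,"dy":0,"dz":0,"yaw":0,"claw":0.3},{"dx":-0.01,"dy":0,"dz":0,"yaw":0,"claw":0.3},{"dx":-0.015,"dy":0,"dz":0,"yaw":0,"claw":0.3},{"dx":-0.02,"dy":0,"dz":0,"yaw":0,"claw":0.3},{"dx":0,"dy":0,"dz":0,"yaw":0,"claw":0.3}]' 20
python3 - <<'E'
from h import *
plan((570,-170,125),-0.213)
print(ray("wrist",[(455,178),(478,245)],5,dict(tcp_pos=np.load('pics/w2.npy')[:3],ee_rot=np.load('pics/w2.npy')[3:])))
E
```

```text
t: 3.45
tcp_pos: [493.2, -31.8, 82.2]
ee_rot: [0.159, 1.562, -0.16]
ft_force: [-0.1, -0.6, -0.2]
finger_gap: 0.862
t: 4.25
tcp_pos: [493.8, -32.0, 128.5]
ee_rot: [0.159, 1.559, -0.161]
ft_force: [0.3, 0.5, -1.3]
finger_gap: 0.465
tool x [ 0.0056 -0.0016 -1.    ] z ang -0.204 shift(tool axes now) mm [   4.1596 -119.7196  102.5275] yaw cmd 0.009 t 4.25 tcp [493.8214 -31.991  128.5086] q6 -0.09036327264593946
[[ 651.5862  -69.3217    5.    ]
 [ 673.5068 -166.939     5.    ]]
```

```bash
python3 -m crank '[{"dx":0,"dy":-0.016,"dz":0.014,"yaw":0,"claw":0.3},{"dx":0,"dy":-0.024,"dz":0.020,"yaw":0,"claw":0.3},{"dx":0,"dy":-0.024,"dz":0.020,"yaw":0,"claw":0.3},{"dx":0,"dy":-0.024,"dz":0.020,"yaw":0,"claw":0.3},{"dx":0,"dy":-0.018,"dz":0.016,"yaw":0,"claw":0.3},{"dx":0,"dy":-0.012,"dz":0.010,"yaw":0,"claw":0.3},{"dx":0,"dy":0,"dz":0,"yaw":0,"claw":0.3},{"dx":0,"dy":0,"dz":0,"yaw":0,"claw":0.3}]' 20
python3 -m crank '[{"dx":0.015,"dy":0,"dz":0,"yaw":0,"claw":0.3},{"dx":0.015,"dy":0,"dz":0,"yaw":0,"claw":0.3},{"dx":0.01,"dy":0,"dz":0,"yaw":0,"claw":0.3},{"dx":0.004,"dy":0,"dz":0,"yaw":0,"claw":0.3},{"dx":0,"dy":0,"dz":0,"yaw":0,"claw":0.3},{"dx":0,"dy":0,"dz":0,"yaw":0,"claw":0.3},{"dx":0,"dy":0,"dz":0,"yaw":0,"claw":0.3},{"dx":0,"dy":0,"dz":0,"yaw":0,"claw":0.3}]' 20
```

```text
t: 5.05
tcp_pos: [565.2, -166.9, 124.6]
ee_rot: [0.161, 1.567, -0.16]
ft_force: [-0.5, 1.1, -1.2]
finger_gap: 0.462
t: 5.85
tcp_pos: [566.3, -167.1, 84.0]
ee_rot: [0.159, 1.565, -0.16]
ft_force: [-6.7, 2.5, 17.5]
finger_gap: 0.463
```

```bash
python3 -m crank '[{"dx":-0.002,"dy":0,"dz":0,"yaw":0,"claw":0.3},{"dx":0,"dy":0,"dz":0,"yaw":0,"claw":0.5},{"dx":0,"dy":0,"dz":0,"yaw":0,"claw":0.6},{"dx":0,"dy":0,"dz":0,"yaw":0,"claw":0.8},{"dx":0,"dy":0,"dz":0,"yaw":0,"claw":1},{"dx":0,"dy":0,"dz":0,"yaw":0,"claw":1},{"dx":0,"dy":0,"dz":0,"yaw":0,"claw":1},{"dx":0,"dy":0,"dz":0,"yaw":0,"claw":1}]' 20
python3 -m crank '[{"dx":-0.02,"dy":0,"dz":0,"yaw":0,"claw":1},{"dx":-0.03,"dy":0,"dz":0,"yaw":0,"claw":1},{"dx":-0.035,"dy":0,"dz":0,"yaw":0,"claw":1},{"dx":-0.035,"dy":0,"dz":0,"yaw":0,"claw":1},{"dx":0,"dy":0,"dz":0,"yaw":0,"claw":1},{"dx":0,"dy":0,"dz":0,"yaw":0,"claw":1},{"dx":0,"dy":0,"dz":0,"yaw":0,"claw":1},{"dx":0,"dy":0,"dz":0,"yaw":0,"claw":1}]' 20
python3 - <<'E'
from h import *
plan((380,-300,205),-0.718)
E
```

```text
t: 6.65
tcp_pos: [565.8, -167.3, 83.4]
ee_rot: [0.16, 1.565, -0.16]
ft_force: [-1.0, 0.1, 0.0]
finger_gap: 0.968
t: 7.45
tcp_pos: [564.9, -166.8, 201.4]
ee_rot: [0.161, 1.568, -0.159]
ft_force: [0.2, -0.8, -0.5]
finger_gap: 1.001
tool x [-0.003   0.0015 -1.    ] z ang -0.204 shift(tool axes now) mm [  -3.2003 -167.9041 -154.0545] yaw cmd 0.514 t 7.45 tcp [ 564.8726 -166.7923  201.4442] q6 -0.275383590144506
```

```bash
python3 -m crank '[{"dx":0,"dy":-0.034,"dz":-0.034,"yaw":0,"claw":1},{"dx":0,"dy":-0.034,"dz":-0.034,"yaw":0,"claw":1},{"dx":0,"dy":-0.034,"dz":-0.034,"yaw":0,"claw":1},{"dx":0,"dy":-0.034,"dz":-0.035,"yaw":0,"claw":1},{"dx":0,"dy":0,"dz":0,"yaw":0.128,"claw":1},{"dx":0,"dy":0,"dz":0,"yaw":0.128,"claw":1},{"dx":0,"dy":0,"dz":0,"yaw":0.128,"claw":1},{"dx":0,"dy":0,"dz":0,"yaw":0.128,"claw":1}]' 20
python3 -m crank '[{"dx":0,"dy":0,"dz":0,"yaw":0,"claw":1},{"dx":0,"dy":0,"dz":0,"yaw":0,"claw":1},{"dx":0,"dy":0,"dz":0,"yaw":0,"claw":1},{"dx":0,"dy":0,"dz":0,"yaw":0,"claw":1},{"dx":0,"dy":0,"dz":0,"yaw":0,"claw":1},{"dx":0,"dy":0,"dz":0,"yaw":0,"claw":1},{"dx":0,"dy":0,"dz":0,"yaw":0,"claw":1},{"dx":0,"dy":0,"dz":0,"yaw":0,"claw":1}]' 20
python3 - <<'E'
from h import *
plan((403,-273,205),-0.718)
look("wrist","w3")
E
```

```text
t: 8.25
tcp_pos: [403.5, -272.3, 202.2]
ee_rot: [0.566, 1.498, -0.564]
ft_force: [0.4, 0.6, 0.4]
finger_gap: 1.0
t: 9.05
tcp_pos: [404.1, -272.7, 203.4]
ee_rot: [0.56, 1.497, -0.56]
ft_force: [-0.5, -0.5, 0.1]
finger_gap: 1.003
tool x [-0.0001  0.     -1.    ] z ang -0.716 shift(tool axes now) mm [-1.5503 -0.9717 -0.6101] yaw cmd 0.002 t 9.05 tcp [ 404.0979 -272.6672  203.4496] q6 -0.11076881816502065
```

View pics/w3.png

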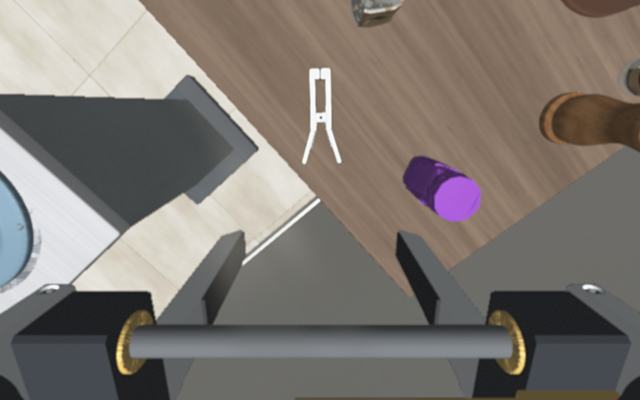

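The clip is clear and nearly aligned with the tool: jaw tips at (320,70), hinge at (321,117), tail ends at (305,162) and (339,162). The purple jar is off to the right.

```bash
python3 - <<'E'
from h import *
v=np.load("pics/w3.npy");s=dict(tcp_pos=v[:3],ee_rot=v[3:])
im=cv2.imread("pics/w3.png");hsv=cv2.cvtColor(im,cv2.COLOR_BGR2HSV)
m=((hsv[:,:,2]>190)&(hsv[:,:,1]<45)).astype(np.uint8);r=np.zeros_like(m);r[55:175,290:355]=m[55:175,290:355]
c=max(cv2.findContours(r,0,1)[0],key=cv2.contourArea)[:,0]
P=ray("wrist",c,28,s)[:,:2]
i=c[:,1]<=c[:,1].min()+1; jaw=c[i].mean(0)
b=c[c[:,1]>130];tl=b[np.argmax(b[:,1]-b[:,0])];tr=b[np.argmax(b[:,1]+b[:,0])]
print("px",jaw,tl,tr)
J,A,B=ray("wrist",[jaw,tl,tr],28,s)[:,:2];T=(A+B)/2;d=J-T;L=np.linalg.norm(d);h=np.arctan2(d[1],d[0]);u=d/L
print("jaw",J,"tails",A,B,"len",L,"span",np.linalg.norm(A-B),"head",h)
hi=J-50*u; g=J-u*83;print("hinge",hi,"grasp",g)
plan((g[0],g[1],205),h-np.pi/2,None)
print("purple",ray("wrist",(456,198),109,s))
E
```

```text
px [320.      68.4211] [302 162] [340 162]
jaw [ 482.226  -181.6663] tails [ 401.4836 -243.297 ] [ 434.3076 -271.7631] len 99.46718805710444 span 43.44803921024989 head 0.8674802594803221
hinge [ 449.8885 -219.8013] grasp [ 428.5457 -244.9705]
tool x [ 0.     -0.0001 -1.    ] z ang -0.716 shift(tool axes now) mm [-1.5051 36.9194  0.245 ] yaw cmd -0.013 t 9.1 tcp [ 404.1321 -272.6666  203.4958] q6 -0.1107449230722078
purple [[ 498.6907 -352.19    109.    ]]
```

```bash
python3 -m crank '[{"dx":0,"dy":0.037,"dz":0,"yaw":-0.013,"claw":1},{"dx":0.04,"dy":0,"dz":0,"yaw":0,"claw":1},{"dx":0.04,"dy":0,"dz":0,"yaw":0,"claw":1},{"dx":0.04,"dy":0,"dz":0,"yaw":0,"claw":1},{"dx":0.04,"dy":0,"dz":0,"yaw":0,"claw":1},{"dx":0,"dy":0,"dz":0,"yaw":0,"claw":1},{"dx":0,"dy":0,"dz":0,"yaw":0,"claw":1},{"dx":0,"dy":0,"dz":0,"yaw":0,"claw":1}]' 25
python3 - <<'E'
from h import *
plan((428.5,-245,5),0.867-np.pi/2)
E
```

```text
t: 9.9
tcp_pos: [430.0, -246.2, 46.0]
ee_rot: [0.548, 1.496, -0.551]
ft_force: [0.0, -0.2, -0.1]
finger_gap: 0.996
tool x [ 0.0033 -0.003  -1.    ] z ang -0.703 shift(tool axes now) mm [40.9865 -0.0533 -2.0586] yaw cmd 0.001 t 9.9 tcp [ 429.97   -246.1671   45.9952] q6 -0.04632342207795317
```

```bash
python3 -m crank '[{"dx":0.02,"dy":0,"dz":-0.001,"yaw":0,"claw":1},{"dx":0.014,"dy":0,"dz":0,"yaw":0,"claw":1},{"dx":0.006,"dy":0,"dz":0,"yaw":0,"claw":1},{"dx":0,"dy":0,"dz":0,"yaw":0,"claw":0.7},{"dx":0,"dy":0,"dz":0,"yaw":0,"claw":0.5},{"dx":0,"dy":0,"dz":0,"yaw":0,"claw":0.4},{"dx":0,"dy":0,"dz":0,"yaw":0,"claw":0.3},{"dx":0,"dy":0,"dz":0,"yaw":0,"claw":0.2}]' 25
python3 -m crank '[{"dx":0,"dy":0,"dz":0,"yaw":0,"claw":0.1},{"dx":0,"dy":0,"dz":0,"yaw":0,"claw":0.1},{"dx":0,"dy":0,"dz":0,"yaw":0,"claw":0.1},{"dx":0,"dy":0,"dz":0,"yaw":0,"claw":0.1},{"dx":0,"dy":0,"dz":0,"yaw":0,"claw":0.1},{"dx":0,"dy":0,"dz":0,"yaw":0,"claw":0.1},{"dx":0,"dy":0,"dz":0,"yaw":0,"claw":0.1},{"dx":0,"dy":0,"dz":0,"yaw":0,"claw":0.1}]' 25
```

```text
t: 10.7
tcp_pos: [427.9, -244.3, 3.8]
ee_rot: [0.55, 1.499, -0.55]
ft_force: [-0.8, 0.0, 0.1]
finger_gap: 0.607
t: 11.5
tcp_pos: [427.7, -244.2, 3.5]
ee_rot: [0.55, 1.5, -0.55]
ft_force: [0.4, 0.8, 1.8]
finger_gap: 0.142
```

```bash
python3 -m crank '[{"dx":-0.01,"dy":0,"dz":0,"yaw":0,"claw":0.1},{"dx":-0.015,"dy":0,"dz":0,"yaw":0,"claw":0.1},{"dx":-0.02,"dy":0,"dz":0,"yaw":0,"claw":0.1},{"dx":-0.02,"dy":0,"dz":0,"yaw":0,"claw":0.1},{"dx":-0.01,"dy":0,"dz":0,"yaw":0,"claw":0.1},{"dx":0,"dy":0,"dz":0,"yaw":0,"claw":0.1},{"dx":0,"dy":0,"dz":0,"yaw":0,"claw":0.1},{"dx":0,"dy":0,"dz":0,"yaw":0,"claw":0.1}]' 25
python3 - <<'E'
from h import *
plan((470,-100,78),-0.213)
look("wrist","w4")
E
```

```text
t: 12.3
tcp_pos: [427.0, -243.5, 77.3]
ee_rot: [0.551, 1.502, -0.55]
ft_force: [0.1, -0.2, -0.8]
finger_gap: 0.142
tool x [-0.0016  0.0015 -1.    ] z ang -0.703 shift(tool axes now) mm [ -0.5098 137.2954 -59.9258] yaw cmd -0.49 t 12.3 tcp [ 426.95   -243.484    77.3478] q6 -0.046403419339844654
```

View pics/w4.png

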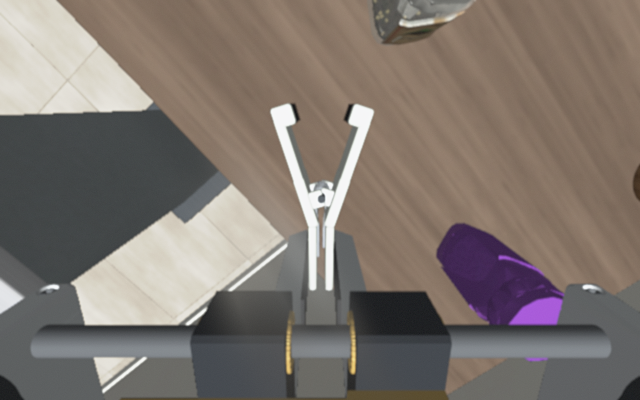

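The clip is held fully squeezed, with its jaws wide open at (294,105) and (351,105) and the hinge at (321,197), well centred between the fingers. I'll move to a standoff in front of the free edge.

```bash
python3 -m crank '[{"dx":0,"dy":0.016,"dz":-0.007,"yaw":0,"claw":0.1},{"dx":0,"dy":0.026,"dz":-0.012,"yaw":0,"claw":0.1},{"dx":0,"dy":0.028,"dz":-0.012,"yaw":0,"claw":0.1},{"dx":0,"dy":0.028,"dz":-0.012,"yaw":0,"claw":0.1},{"dx":0,"dy":0.018,"dz":-0.008,"yaw":0,"claw":0.1},{"dx":0,"dy":0.010,"dz":-0.004,"yaw":0,"claw":0.1},{"dx":0,"dy":0,"dz":0,"yaw":-0.07,"claw":0.1},{"dx":0,"dy":0,"dz":0,"yaw":-0.1,"claw":0.1}]' 25
python3 -m crank '[{"dx":0,"dy":0,"dz":0,"yaw":-0.1,"claw":0.1},{"dx":0,"dy":0,"dz":0,"yaw":-0.1,"claw":0.1},{"dx":0,"dy":0,"dz":0,"yaw":-0.08,"claw":0.1},{"dx":0,"dy":0,"dz":0,"yaw":-0.04,"claw":0.1},{"dx":0,"dy":0,"dz":0,"yaw":0,"claw":0.1},{"dx":0,"dy":0,"dz":0,"yaw":0,"claw":0.1},{"dx":0,"dy":0,"dz":0,"yaw":0,"claw":0.1},{"dx":0,"dy":0,"dz":0,"yaw":0,"claw":0.1}]' 25
python3 - <<'E'
from h import *
plan((466,-112,78),-0.213)
look("wrist","w5")
E
```

```text
t: 13.15
tcp_pos: [466.9, -112.2, 77.9]
ee_rot: [0.415, 1.532, -0.415]
ft_force: [0.3, -0.4, -0.5]
finger_gap: 0.142
t: 13.95
tcp_pos: [467.1, -112.5, 78.4]
ee_rot: [0.168, 1.564, -0.168]
ft_force: [0.0, 0.1, -0.7]
finger_gap: 0.141
tool x [-0.0001  0.     -1.    ] z ang -0.213 shift(tool axes now) mm [ 0.3808  0.2308 -1.1725] yaw cmd -0.0 t 13.95 tcp [ 467.0971 -112.4739   78.3807] q6 -0.2593716377201284
```

View pics/w5.png

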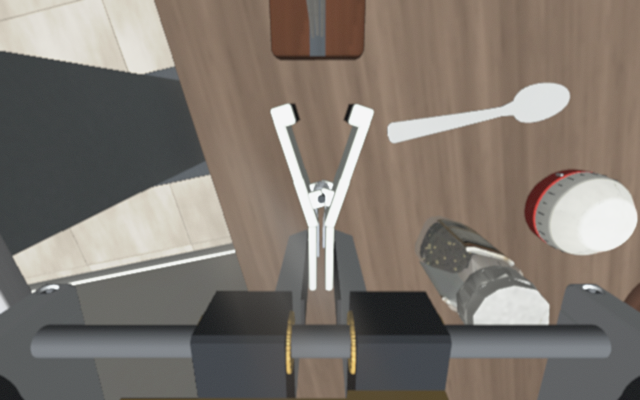

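The clip points straight at the block's end, whose edge runs from (272,57) to (364,57) with the groove at column 317. The placed jar stands upright at the lower right, and the spoon and timer are undisturbed.

```bash
python3 - <<'E'
from h import *
v=np.load("pics/w5.npy");s=dict(tcp_pos=v[:3],ee_rot=v[3:])
im=cv2.imread("pics/w5.png");hsv=cv2.cvtColor(im,cv2.COLOR_BGR2HSV)
g=((hsv[:,:,1]>110)&(hsv[:,:,0]<14)&(hsv[:,:,2]<150)).astype(np.uint8)
for r in (5,20,35,50):
    x=np.where(g[r,260:375])[0]+260; gap=[(a,b) for a,b in zip(x[:-1],x[1:]) if b-a>4]; print(r,x.min(),x.max(),gap, im[r,304:330:3].mean(1).astype(int))
a=-0.213;ux=np.array([np.cos(a),np.sin(a)]);uy=np.array([-np.sin(a),np.cos(a)])
M=R.from_rotvec(s['ee_rot']).as_matrix()
def tool(uv,z): 
    return (ray("wrist",uv,z,s)-s['tcp_pos'])@M
zc=s['tcp_pos'][2]-4+28
print("tips/hinge tool",tool([(296,104),(349,104),(321,197)],zc)[:,1:])
print("block end tool",tool([(272,57),(364,57)],26)[:,1:], "edge est tool",M.T@np.array([492.5-s['tcp_pos'][0],11-s['tcp_pos'][1],0]))
print("side px of edge est",proj("wrist",[(492.5,11,128),(492.5,11,26)],s))
print("groove z tool",tool([(317,50),(317,20)],26)[:,1:])
E
```

```text
5 270 363 [(np.int64(305), np.int64(327))] [ 73 100 105 108 108 102 109  91  79]
20 271 363 [(np.int64(307), np.int64(326))] [ 75  77 107 105 112 102 107  91  80]
35 272 363 [(np.int64(308), np.int64(327))] [ 79  80 100 107 105 100 107  90  77]
50 272 362 [(np.int64(308), np.int64(327))] [ 78  78  97 104 101  97 100  91  79]
tips/hinge tool [[ 84.2565 -11.5332]
 [ 84.2925  13.6423]
 [ 38.1797   0.4325]]
block end tool [[114.8236 -32.92  ]
 [114.9139  29.7091]] edge est tool [  0.0005 126.053   -1.3295]
side px of edge est [[316.6922 -17.5245]
 [318.41    38.8842]]
groove z tool [[119.2293  -2.2792]
 [137.358   -2.2487]]
```

```bash
python3 -m crank '[{"dx":0,"dy":0,"dz":-0.003,"yaw":0,"claw":0.1},{"dx":0,"dy":0.008,"dz":0,"yaw":0,"claw":0.1},{"dx":0,"dy":0.01,"dz":0,"yaw":0,"claw":0.1},{"dx":0,"dy":0.01,"dz":0,"yaw":0,"claw":0.1},{"dx":0,"dy":0,"dz":0,"yaw":0,"claw":0.1},{"dx":0,"dy":0,"dz":0,"yaw":0,"claw":0.1},{"dx":0,"dy":0,"dz":0,"yaw":0,"claw":0.1},{"dx":0,"dy":0,"dz":0,"yaw":0,"claw":0.1}]' 25
python3 -m crank '[{"dx":0,"dy":0.008,"dz":0,"yaw":0,"claw":0.1},{"dx":0,"dy":0.008,"dz":0,"yaw":0,"claw":0.1},{"dx":0,"dy":0.008,"dz":0,"yaw":0,"claw":0.1},{"dx":0,"dy":0.005,"dz":0,"yaw":0,"claw":0.1},{"dx":0,"dy":0,"dz":0,"yaw":0,"claw":0.1},{"dx":0,"dy":0,"dz":0,"yaw":0,"claw":0.1},{"dx":0,"dy":0,"dz":0,"yaw":0,"claw":0.1},{"dx":0,"dy":0,"dz":0,"yaw":0,"claw":0.1}]' 25
python3 - <<'E'
from h import *
plan((493,11,78),-0.213)
s,im=look("wrist","w6")
st,ti=look("top","t6")
w=cv2.resize(im[20:220,200:440],None,fx=2.3,fy=2.3);t=cv2.resize(ti[185:260,260:360],None,fx=3.3,fy=3.3,interpolation=cv2.INTER_CUBIC)
o=np.zeros((max(w.shape[0],t.shape[0]),w.shape[1],3),np.uint8);o=w
cv2.imwrite("pics/c6.png",o)
E
```

```text
t: 14.8
tcp_pos: [470.1, -84.6, 78.5]
ee_rot: [0.167, 1.564, -0.168]
ft_force: [-0.1, 0.3, -1.0]
finger_gap: 0.144
t: 15.6
tcp_pos: [476.3, -56.3, 78.5]
ee_rot: [0.167, 1.564, -0.168]
ft_force: [-0.2, -0.1, -0.6]
finger_gap: 0.142
tool x [ 0.     -0.0001 -1.    ] z ang -0.213 shift(tool axes now) mm [ 0.4751 69.2955  2.1122] yaw cmd -0.0 t 15.6 tcp [476.2632 -56.277   78.4782] q6 -0.14122569417586775
```

View pics/c6.png

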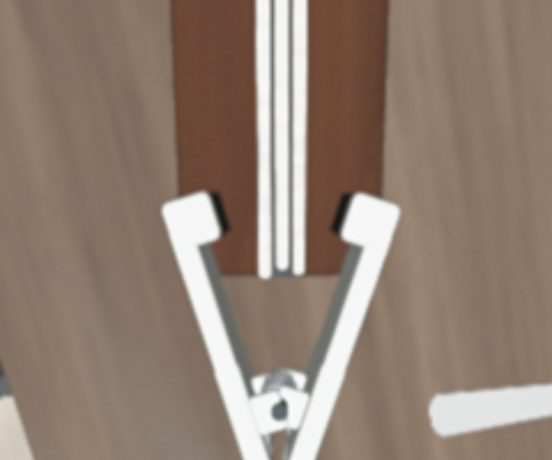

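The jaws straddle the card stack. The card corners are at crop row 275, columns 259–307, and the jaw inner faces are at columns 225 and 337, rows 195–235. Now I'll check the depth numerically.

```bash
python3 - <<'E'
from h import *
v=np.load("pics/w6.npy");s=dict(tcp_pos=v[:3],ee_rot=v[3:]);M=R.from_rotvec(s['ee_rot']).as_matrix()
C=lambda x,y:(200+x/2.3,20+y/2.3)
t=lambda p,z:((ray("wrist",p,z,s)-s['tcp_pos'])@M)[:,1:]
print("cards edge L/R",t([C(259,277),C(307,275)],128)); print("tips front top, rear",t([C(212,194),C(352,194),C(228,236),C(334,236),C(278,408)],102.5))
c0=cv2.imread("pics/top0.png").astype(int);
print(robot.get_state()['ft_force'],robot.get_state()['t'])
E
```

```text
cards edge L/R [[69.9747 -3.1218]
 [70.3393  5.4293]]
tips front top, rear [[ 84.0956 -13.352 ]
 [ 84.1369  15.5656]
 [ 75.6472 -10.1994]
 [ 75.6786  12.051 ]
 [ 37.9755   0.3654]]
[ 0.5658  0.6582 -0.2835] 15.7
```

```bash
python3 -m crank '[{"dx":0,"dy":0.002,"dz":0,"yaw":0,"claw":0.1},{"dx":0,"dy":0.0025,"dz":0,"yaw":0,"claw":0.1},{"dx":0,"dy":0,"dz":0,"yaw":0,"claw":0.1},{"dx":0,"dy":0,"dz":0,"yaw":0,"claw":0.1},{"dx":0,"dy":0,"dz":0,"yaw":0,"claw":0.1},{"dx":0,"dy":0,"dz":0,"yaw":0,"claw":0.1},{"dx":0,"dy":0,"dz":0,"yaw":0,"claw":0.1},{"dx":0,"dy":0,"dz":0,"yaw":0,"claw":0.1}]' 25
python3 - <<'E'
from h import *
s,im=look("wrist","w7");cv2.imwrite("pics/c7.png",im)
print(s['tcp_pos'],s['ft_force'],s['finger_gap'],s['joint_velocities'])
E
```

```text
t: 16.5
tcp_pos: [477.2, -51.7, 78.5]
ee_rot: [0.167, 1.564, -0.167]
ft_force: [0.5, 0.7, -0.3]
finger_gap: 0.143
[477.212  -51.7084  78.4544] [ 0.466   0.7016 -0.2664] 0.14265874929029768 [ 0.0009 -0.0006 -0.0012  0.0001  0.0007 -0.0014]
```

View pics/c7.png

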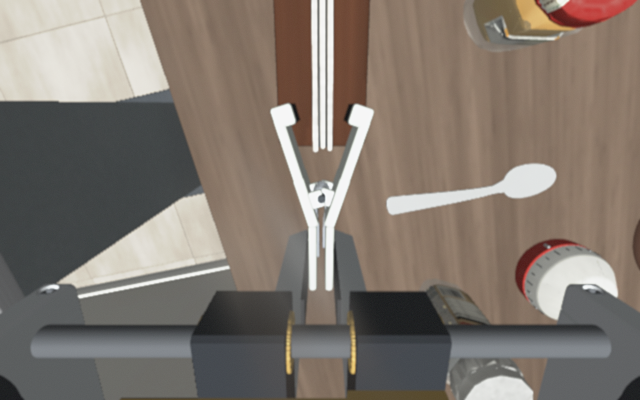

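The cards' edge is now at row 150, centred at column 322 between the jaws at columns 296 and 350. Both faces are clear, and the jar stands upright at (490,375). I'm handing in.

```bash
python3 -c "
from workcell import robot
print(robot.finish_job())"
```

```text
the job is handed in; nothing more can be done
None
```

I handed the job in at about 16.6 s of the 48 s. The clip is held squeezed open over the free edge of the cards. No verdict is reported, so the figures below are my own last checks.

- **Spice jar:** I lifted it by its cap and stood it upright at about (566, -167) mm, roughly 19 cm from the free edge, then let it go. It was still upright in the last picture.
- **Clip:** I took it by the tails, and the finger gap of about 13.4 mm means it is fully squeezed. It is lifted with the jaws about 88 mm above the worktop.
- **Jaws over the cards:** The tips are about 18 mm past the free edge. That combines a measured 14 mm with a final 4.5 mm move I did not re-measure.
- **Clearance:** The jaws' inner faces stand about 7–9 mm off each card face at their closest.
- **Contact:** The wrist force stayed under 1 N with the arm still, so nothing seems to be touching the cards or stand.
- **Other things:** The stand, red-lidded jar, egg timer and teaspoon looked undisturbed in the last wrist picture. I did not measure their positions again.

**What went wrong:** My first three move calls were refused because the rows lacked keys; nothing moved. Setting the jar down pressed it on the worktop with about 17 N, so I eased up 2 mm before letting go.

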